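# Show a guest what goes into the chocolate batter

## Task

Show a guest what goes into a chocolate batter, by pointing only and touching nothing: bring the fingertips a few centimetres above the middle of the lid of the dark brown jar with the red lid, then above the red cap of the milk bottle, then above the middle of the closed egg box, staying about two seconds over each, in that order. On the way pass well above or around the black jar, the yellow-capped bottle, the tomato tin and the glass, so that none of them seems to be meant. Finish while still pointing at the egg box.

Things in the scene. Friction and masses are not known exactly. Their poses are not given: they have to be found in the camera images.
- cocoa_jar_top (a point): Centre of the top face of the red lid of a dark brown round jar with a red and white label, 92 mm across and 125 mm tall, standing upright. First thing to point at. The jars and the egg box stand in the back row; wall cabinets hang 0.64 m above the worktop close behind that row (from about x = 0.64), so the wrist must not go high there.
- milk_bottle_top (a point): Centre of the top of the red cap of a slim white milk bottle, 64 mm across and 193 mm tall, the cap about 30 mm across, standing upright in the front row, which holds both bottles, the tin and the glass. Second thing to point at.
- egg_box_top (a point): Centre of the top of the closed lid of a grey egg box, 156 mm long (its length across, from left to right, within about 6 degrees), 106 mm wide and 72 mm tall. Third thing to point at.
- black_jar_top (a point): Centre of the top face of the white lid of a black round jar, 94 mm across and 150 mm tall. Not to be pointed at.
- tomato_tin_top (a point): Centre of the top of a food tin with tomatoes on its label, 76 mm across and 58 mm tall. Not to be pointed at.
- yellow_cap_bottle_top (a point): Centre of the top of the yellow cap of a slim white bottle like the milk bottle, 64 mm across and 191 mm tall. Not to be pointed at.
- tumbler_top (a point): Centre of the open mouth, level with the rim, of a clear drinking glass, 82 mm across and 86 mm tall. Not to be pointed at.

How it is judged:
By the outcome, as a careful person would: the job done as asked, in the order asked, and still so for the second after the job is handed in, with the robot touching nothing.
It also fails if it takes over 48 s, if anything falls off the work surface, if the arm or the gripper's body presses on something with over 40 N, if the wrist force passes 120 N, or if a joint passes its speed limit or range.

## Robot

A 7-joint arm with a two-finger parallel gripper is mounted at the origin on a cart in front of the work surface, level with it; the furniture and walls round the work are solid. World frame = base frame: x ahead of the robot, y to its left, z up, the work surface at z = 0. Lengths are in m, angles in rad, forces in N, time in s.
With the tool pointing down it reaches from about 0.425 to 0.875 m from the base axis. Payload 4.7 kg.
Tool frame: the origin (TCP) lies midway between the tips of the shut fingers; the grasp point (between the pads) lies 19 mm behind it (ctrl.grip_depth is the distance from the TCP to the grasp point, in m); z points along the fingers, y is the direction in which the jaws open and shut (so a half turn about z gives the same grasp; the last joint's range is limited). The gripper opens to 87 mm and grips with 3 to 60 N. Pads are 19 mm wide; open, the fingers measure 117 mm over their backs; the gripper's body (75 mm by 190 mm) begins 51 mm behind the grasp point.
Start: joints at [1.337, 0.321, -0.07, 1.45, 0.023, 1.371, -0.057], TCP at [0.159, -0.63, 0.223] pointing down, gripper open.
Joint ranges: [-2.86, 2.86], [-0.3, 2.09], [-1.38, 1.24], [0.06, 2.45], [-1.56, 4.7], [0.09, 2.05], [-2.69, 2.69]. Speed limits (rad/s): [2.57, 2.57, 3.14, 3.14, 3.14, 3.14, 3.14].

## Interface

Orientations are given as a rotation vector (axis times angle).
In Python, from bench import ctrl gives the robot as it stands. The module is installed in compiled form; this text tells all that it offers.
- The arm moves only by the shell command python3 -m inch 'ROWS' [FORCE]. ROWS is JSON, a list of rows, each a list of 5 numbers: the opening, from -1 (shut) to 1 (fully open), so that 0 is half open, then the shift along the tool's x, y, z in mm, then the turn about the tool's z in rad. In form: [[fingers, tx, ty, tz, twist], ...]. A call has 1 to 5 rows; each row shifts and turns the pose as measured when the row begins, along the tool's axes as they then stand; what a row does not reach is not made up. A row lasts 1/8 s, in which the tool goes at most 62.5 mm and 10.7 degrees, less where a joint would pass 70% of its speed; a pose out of reach is approached as far as the arm can. A call is refused whole if a number of a shift passes 62.5 or a number of a turn 0.188, either way. A call with a gripper value outside its range is refused whole. The fingers move at their own pace and stop on an object; FORCE is the grip in N (left out, the last holds). Time passes only in rows, so rows that do not move let the fingers close. It gives the time, the measured TCP pose, the force and the opening at its end, in the units of the state.
- ctrl.get_state(): the state, without advancing time (a new reading comes with each control period).
- ctrl.get_image(name): name is "side" or "top"; returns a dict with "color" (400x640x3 uint8, red, green, blue), "range_z" (400x640 float32, m along the optical axis (not along the pixel's ray), 0 where there is no reading), "K" (3x3 intrinsics, pixels), "R" (3x3) and "t" (3): a world point X has camera coordinates R X + t. Camera axes: x right, y down, z forward; pixel columns grow to the right and rows downward; lengths in m; the calibration is good to about 2 mm. A picture is of the moment at which its call begins.
- ctrl.close_job(): hands the job in, once; it reports no verdict.
The state is a dict: "time": time; "joint_positions": joint angles; "qd": joint speeds; "joint_torque": joint torques, N m; "position": TCP position; "tool_rot": TCP orientation; "ft_force": force on the tool from outside, world axes, zero at the start; "torque": the same for the moment, N m; "grip_width": opening from 0.0 (shut) to 1.0 (fully open).
Only numpy, scipy, OpenCV 4.12 (cv2) and the standard library are available. Lean on these libraries where they do the work, as an engineer would, in place of code of your own. Each camera call takes 0.05 s, during which the arm holds its last target. There are 200 camera calls.

## Working session

There is one attempt and no reset: what is moved stays moved. The work goes in short steps, Python scripts to look and compute and a shell command to move; the robot and the scene stay as the last step left them, time stands still between calls to the robot, and variables do not carry over. Pictures are saved under pics/ and viewed, about 8 in all and at most 12, crops included, and the job is handed in when it is done.

```bash
mkdir -p pics; cat > h.py <<'E'
import numpy as np,cv2
from bench import ctrl
def cap(n,tag):
    d=ctrl.get_image(n); np.savez(f'{tag}.npz',**d); cv2.imwrite(f'pics/{tag}.png',d['color'][...,::-1]); return d
def xyz(d):
    v,u=np.mgrid[0:400,0:640]; K=d['K']; z=d['range_z']
    c=np.stack([(u-K[0,2])/K[0,0]*z,(v-K[1,2])/K[1,1]*z,z],-1)
    return (c-d['t'])@d['R']
E
python3 - <<'E'
from h import *
for n in('top','side'):
    d=cap(n,n+'0'); print(n,-d['R'].T@d['t'],d['R'][2])
s=ctrl.get_state();print(s['time'],s['position'],s['tool_rot'],s['grip_width'])
a,b=[cv2.imread(f'pics/{n}0.png') for n in('top','side')]
E
```

```text
top [ 0.45233577 -0.16007762  1.10774749] [ 0.06462251  0.01470828 -0.99780138]
side [0.33106041 0.48185869 0.75529957] [ 0.19177682 -0.72258492 -0.66414808]
0.1 [ 0.15921589 -0.62968865  0.22160676] [-3.11588236e+00 -3.88017742e-01  5.65578389e-04] 0.9998802581664471
```

View pics/top0.png

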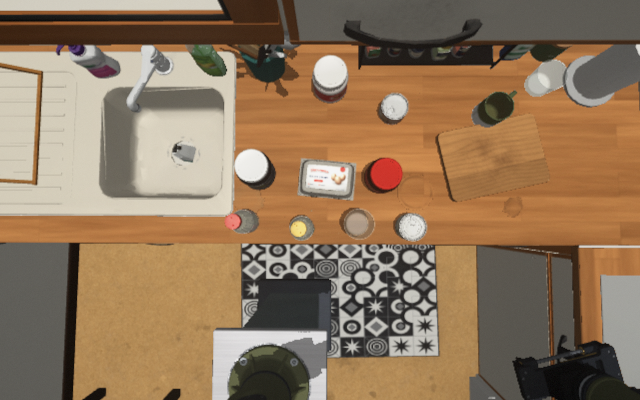

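View pics/side0.png

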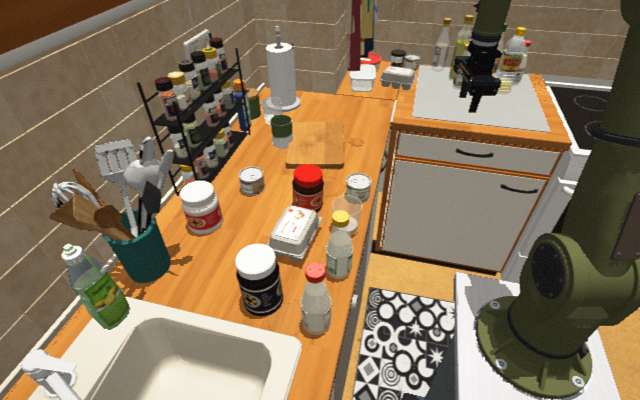

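The top view shows the black jar at (252,167), egg box at (327,178), and the cocoa jar's red lid at (386,174). The front row is milk (235,221), yellow cap (301,227), glass (358,223) and tin (411,227). The gripper is at the lower right.

```bash
python3 - <<'E'
from h import *
from scipy.spatial.transform import Rotation as Ro
d=dict(np.load('top0.npz'));P=xyz(d)
for n,u,v,r,h in [('cocoa',386,174,22,.125),('milk',235,221,16,.193),('egg',327,178,36,.072),('black',252,167,24,.150),('tin',411,227,20,.058),('yel',301,227,16,.191),('glass',358,223,20,.086)]:
    W=P[v-r:v+r,u-r:u+r].reshape(-1,3);W=W[(abs(W[:,2]-h)<.012)]
    if len(W):print(n,len(W),((W.min(0)+W.max(0))/2).round(3),W.mean(0).round(3),np.ptp(W,0).round(3))
    else:
        X=P[v,u];print(n,'none',X)
d=dict(np.load('side0.npz'));P=xyz(d)
for n,u,v,r,h in [('cocoa',308,175,22,.125),('milk',315,270,14,.193),('egg',295,225,34,.072),('black',257,260,26,.150),('tin',358,182,16,.058),('yel',341,218,12,.191),('glass',346,207,18,.086)]:
    W=P[v-r:v+r,u-r:u+r].reshape(-1,3);W=W[(abs(W[:,2]-h)<.010)]
    if len(W):print('S',n,len(W),((W.min(0)+W.max(0))/2).round(3),W.mean(0).round(3),np.ptp(W,0).round(3))
print(Ro.from_rotvec(ctrl.get_state()['tool_rot']).as_matrix().round(3))
E
```

```text
cocoa 815 [ 0.577 -0.307  0.122] [ 0.576 -0.307  0.124] [0.08  0.079 0.016]
milk 212 [0.453 0.066 0.19 ] [0.453 0.064 0.192] [0.036 0.038 0.018]
egg 1637 [ 0.548 -0.17   0.072] [ 0.569 -0.157  0.072] [0.141 0.164 0.024]
black 891 [0.594 0.033 0.146] [0.593 0.032 0.148] [0.084 0.084 0.015]
tin 630 [ 0.44  -0.388  0.054] [ 0.441 -0.388  0.055] [0.073 0.075 0.016]
yel 203 [ 0.438 -0.091  0.189] [ 0.437 -0.091  0.191] [0.035 0.037 0.016]
glass 109 [ 0.448 -0.243  0.082] [ 0.448 -0.249  0.083] [0.079 0.079 0.017]
S cocoa 455 [ 0.578 -0.308  0.121] [ 0.576 -0.305  0.123] [0.083 0.083 0.013]
S milk 298 [0.455 0.065 0.189] [0.454 0.067 0.191] [0.037 0.038 0.011]
S egg 1423 [ 0.54  -0.184  0.072] [ 0.57  -0.161  0.07 ] [0.163 0.236 0.02 ]
S black 1008 [0.595 0.033 0.146] [0.593 0.036 0.147] [0.084 0.082 0.012]
S tin 357 [ 0.443 -0.389  0.054] [ 0.443 -0.388  0.054] [0.074 0.077 0.012]
S yel 206 [ 0.438 -0.092  0.187] [ 0.438 -0.088  0.189] [0.037 0.038 0.011]
S glass 141 [ 0.451 -0.245  0.082] [ 0.45  -0.257  0.081] [0.081 0.082 0.011]
[[ 0.969  0.245 -0.001]
 [ 0.245 -0.969  0.002]
 [-0.    -0.002 -1.   ]]
```

```bash
python3 -m inch '[[-1,0,0,-40,0.124],[-1,0,0,-40,0.124],[-1,40,0,-20,0],[-1,50,0,0,0],[-1,50,0,0,0]]'; python3 -c "
from bench import ctrl
from scipy.spatial.transform import Rotation as R
s=ctrl.get_state();print(s['time'],s['position'],R.from_rotvec(s['tool_rot']).as_matrix().round(3),s['joint_positions'])"
```

```text
time: 0.72
position: [0.2949, -0.6327, 0.3215]
tool_rot: [-3.136, 0.033, 0.008]
ft_force: [-0.5, -0.1, -0.4]
grip_width: 0.521
0.725 [ 0.29487322 -0.6326976   0.32147411] [[ 1.    -0.021 -0.005]
 [-0.021 -1.     0.005]
 [-0.005 -0.005 -1.   ]] [ 1.15147816  0.41408321 -0.08426076  1.13316337  0.03570321  1.60272678
 -0.51646604]
```

```bash
python3 -m inch '[[-1,50,-20,0,-0.02],[-1,50,-20,0,0],[-1,50,-20,0,0],[-1,50,-25,0,0],[-1,40,-25,0,0]]'; python3 -m inch '[[-1,25,-40,5,0],[-1,10,-45,10,0],[-1,0,-40,15,0],[-1,0,-35,15,0],[-1,0,-20,15,0]]'
```

```text
time: 1.35
position: [0.5418, -0.5217, 0.3154]
tool_rot: [-3.132, 0.005, 0.015]
ft_force: [-0.0, -0.4, -0.5]
grip_width: 0.017
time: 1.98
position: [0.5817, -0.3305, 0.2503]
tool_rot: [-3.126, -0.007, 0.019]
ft_force: [-0.2, 0.2, -0.5]
grip_width: 0.008
```

Target over the cocoa: (0.577, -0.307, 0.163).

```bash
python3 -m inch '[[-1,-4,-15,20,0],[-1,0,-5,25,0],[-1,0,0,20,0],[-1,0,0,12,0],[-1,0,0,0,0]]'
```

```text
time: 2.6
position: [0.5753, -0.3041, 0.1682]
tool_rot: [-3.123, -0.015, 0.026]
ft_force: [-0.6, 0.3, 0.4]
grip_width: 0.006
```

```bash
python3 -m inch '[[-1,2,3,6,0],[-1,0,0,0,0],[-1,0,0,0,0],[-1,0,0,0,0],[-1,0,0,0,0]]'; python3 -c "
from h import *
a=cap('top','t1')['color'];b=cap('side','s1')['color']
cv2.imwrite('pics/m1.png',np.hstack([a[100:300,200:500],b[80:280,200:500]])[...,::-1])"
```

```text
time: 3.22
position: [0.5787, -0.3086, 0.1643]
tool_rot: [-3.125, -0.014, 0.021]
ft_force: [-0.3, 0.2, -0.4]
grip_width: 0.005
```

View pics/m1.png

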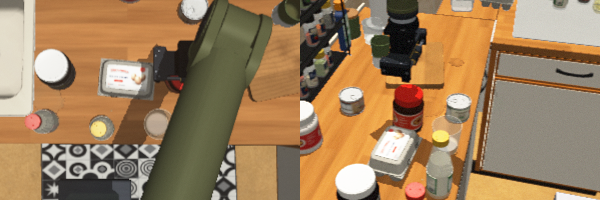

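```bash
python3 -m inch '[[-1,0,0,0,0],[-1,0,0,0,0],[-1,0,0,0,0],[-1,0,0,0,0],[-1,0,0,0,0]]'; python3 -c "
from h import *
d=dict(np.load('s1.npz'));a=d['color'][...,::-1].copy()
for X,c in (([.5787,-.3086,.1643],(0,255,0)),([.577,-.307,.125],(255,255,0))):
    p=d['K']@(d['R']@np.array(X)+d['t']);p=p/p[2];print(p);cv2.circle(a,(int(p[0]),int(p[1])),1,c,-1)
cv2.imwrite('pics/z1.png',cv2.resize(a[90:230,250:400],None,fx=4,fy=4))"
```

```text
time: 3.95
position: [0.5787, -0.3084, 0.1642]
tool_rot: [-3.125, -0.014, 0.021]
ft_force: [-0.4, -0.3, -0.0]
grip_width: 0.006
[306.08165683 160.22065269   1.        ]
[306.99416331 172.10757695   1.        ]
```

View pics/z1.png

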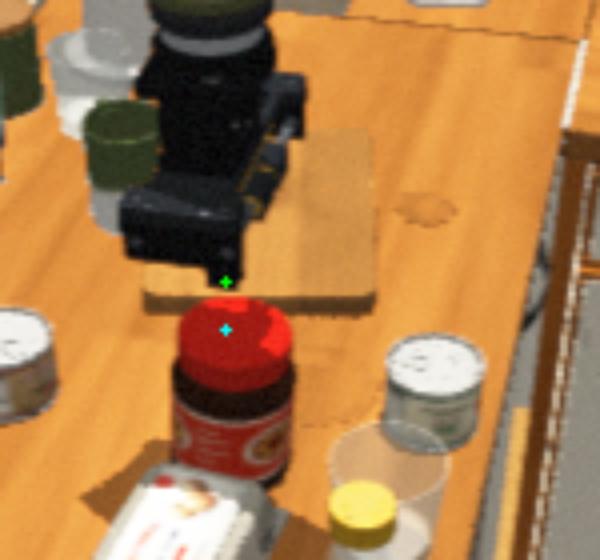

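The fingertip (crop 226,280) is right above the lid centre (226,330), with nothing touched. I'll finish the dwell here, then rise and travel.

```bash
python3 -m inch '[[-1,0,0,0,0],[-1,0,0,0,0],[-1,0,0,0,0],[-1,0,0,0,0],[-1,0,0,0,0]]';python3 -m inch '[[-1,0,0,0,0],[-1,0,0,0,0],[-1,0,0,0,0],[-1,0,0,0,0],[-1,0,0,0,0]]'; python3 -m inch '[[-1,0,0,-50,0],[-1,0,0,-50,0],[-1,0,0,-50,0],[-1,-10,-20,-30,0],[-1,-10,-40,-10,0]]'
```

```text
time: 4.58
position: [0.5787, -0.3084, 0.1642]
tool_rot: [-3.125, -0.014, 0.021]
ft_force: [-0.4, -0.5, 0.4]
grip_width: 0.007
time: 5.2
position: [0.5787, -0.3084, 0.1642]
tool_rot: [-3.125, -0.014, 0.021]
ft_force: [-0.0, 0.2, -0.1]
grip_width: 0.006
time: 5.82
position: [0.5591, -0.2541, 0.3583]
tool_rot: [-3.123, -0.004, 0.028]
ft_force: [0.5, -0.1, -0.3]
grip_width: 0.008
```

```bash
python3 -m inch '[[-1,-10,-50,0,0],[-1,-5,-50,0,0],[-1,-5,-50,0,0],[-1,-5,-50,0,0],[-1,-10,-45,0,0]]'; python3 -m inch '[[-1,-30,-35,0,0],[-1,-30,-20,0,0],[-1,-15,-10,20,0],[-1,0,0,30,0],[-1,0,0,20,0]]'
```

```text
time: 6.45
position: [0.5226, -0.0027, 0.3658]
tool_rot: [-3.125, 0.0, 0.019]
ft_force: [-0.0, 0.7, -0.4]
grip_width: 0.005
time: 7.08
position: [0.4439, 0.0721, 0.2993]
tool_rot: [-3.126, -0.018, 0.007]
ft_force: [-0.5, -0.6, -0.6]
grip_width: 0.005
```

```bash
python3 -m inch '[[-1,8,5,20,0],[-1,2,0,20,0],[-1,0,0,15,0],[-1,0,0,5,0],[-1,0,0,0,0]]'; python3 -c "
from h import *
cap('side','s2')"
```

```text
time: 7.7
position: [0.453, 0.0684, 0.2371]
tool_rot: [-3.127, -0.02, 0.006]
ft_force: [0.4, -0.5, -0.1]
grip_width: 0.007
```

```bash
python3 -m inch '[[-1,1,2,6,0],[-1,0,0,0,0],[-1,0,0,0,0],[-1,0,0,0,0],[-1,0,0,0,0]]';python3 -c "
from h import *
a=cap('side','s3')['color'][...,::-1]
cv2.imwrite('pics/z3.png',cv2.resize(a[200:350,230:400],None,fx=4,fy=4))"
```

```text
time: 8.38
position: [0.4552, 0.0664, 0.2326]
tool_rot: [-3.127, -0.02, 0.0]
ft_force: [0.3, -0.5, 1.2]
grip_width: 0.003
```

View pics/z3.png

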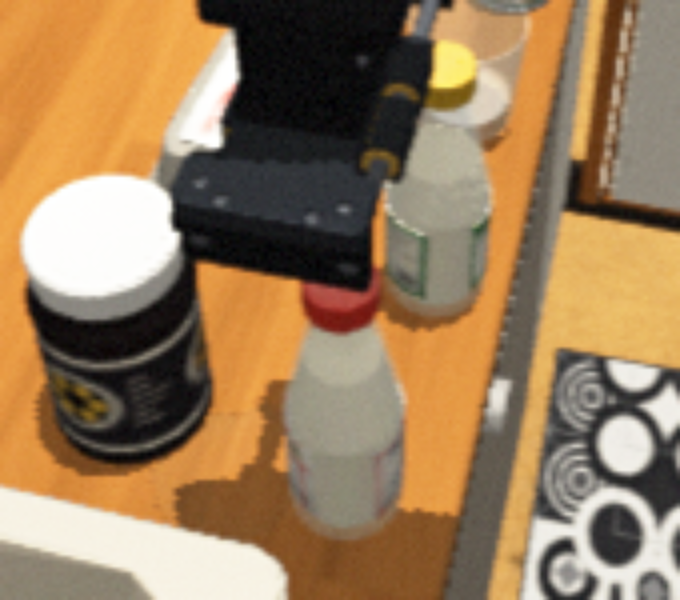

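The gripper hides the fingertip behind its near block at crop (280,230). The red cap (340,300) sits just below it, the bottle is upright and undisturbed, and the measured TCP matches the cap's coordinates. I'll hold the dwell.

```bash
for i in 1; do python3 -m inch '[[-1,0,0,0,0],[-1,0,0,0,0],[-1,0,0,0,0],[-1,0,0,0,0],[-1,0,0,0,0]]';done; python3 -m inch '[[-1,0,0,0,0],[-1,0,0,0,0],[-1,0,0,0,0],[-1,0,0,0,0],[-1,0,0,0,0]]';python3 -m inch '[[-1,0,0,0,0],[-1,0,0,0,0],[-1,0,0,0,0],[-1,0,0,0,0]]'; python3 -m inch '[[-1,0,0,-45,0],[-1,0,0,-45,0],[-1,10,10,-35,0],[-1,30,20,-10,0],[-1,30,35,0,0]]'
```

```text
time: 9.05
position: [0.4552, 0.0665, 0.2326]
tool_rot: [-3.127, -0.02, 0.0]
ft_force: [-0.2, -0.1, -0.0]
grip_width: 0.008
time: 9.68
position: [0.4552, 0.0665, 0.2326]
tool_rot: [-3.127, -0.02, 0.0]
ft_force: [0.1, 0.1, -0.9]
grip_width: 0.003
time: 10.18
position: [0.4552, 0.0665, 0.2326]
tool_rot: [-3.127, -0.02, 0.0]
ft_force: [-0.3, 0.8, 0.6]
grip_width: 0.005
time: 10.8
position: [0.5264, 0.0026, 0.3721]
tool_rot: [-3.128, -0.03, -0.003]
ft_force: [0.3, 0.0, 0.3]
grip_width: 0.002
```

```bash
python3 -m inch '[[-1,15,40,0,0],[-1,10,45,0,0],[-1,8,40,0,0],[-1,0,25,30,0],[-1,0,0,40,0]]'; python3 -c "
from h import *
d=dict(np.load('top0.npz'));P=xyz(d)
m=(abs(P[...,2]-.066)<.014)&(abs(P[...,0]-.569)<.075)&(abs(P[...,1]+.158)<.095)
n,l,s,c=cv2.connectedComponentsWithStats(m.astype('uint8'));k=1+s[1:,4].argmax()
W=P[l==k];print(s[k],W.mean(0),cv2.minAreaRect(W[:,:2].astype('f4')))"
```

```text
time: 11.42
position: [0.5671, -0.1551, 0.3003]
tool_rot: [-3.13, -0.023, -0.012]
ft_force: [0.1, 1.0, -0.7]
grip_width: 0.005
[ 300  161   53   37 1695] [ 0.5694923  -0.15686706  0.07100462] ((0.5715237855911255, -0.15661224722862244), (0.1397019922733307, 0.09380490332841873), 84.6699447631836)
```

Egg box centre is (0.570, -0.157); the TCP should end at z≈0.112.

```bash
python3 -m inch '[[-1,2,2,40,0],[-1,0,0,40,0],[-1,0,0,40,0],[-1,0,0,25,0],[-1,0,0,10,0]]'
```

```text
time: 12.05
position: [0.5683, -0.1564, 0.1371]
tool_rot: [-3.129, -0.019, -0.005]
ft_force: [0.1, -0.1, -0.2]
grip_width: 0.0
```

```bash
python3 -m inch '[[-1,2,0,12,0],[-1,0,0,10,0],[-1,0,0,0,0],[-1,0,0,0,0],[-1,0,0,0,0]]'; python3 -m inch '[[-1,0,0,0,0],[-1,0,0,0,0],[-1,0,0,0,0],[-1,0,0,0,0],[-1,0,0,0,0]]'; python3 -c "
from h import *
d=cap('side','s4');cap('top','t4');a=d['color'][...,::-1]
cv2.imwrite('pics/z4.png',cv2.resize(a[120:350,220:420],None,fx=2.6,fy=2.6))
P=xyz(d)
for n,u,v,r,h in [('milk',315,270,14,.193),('black',257,260,26,.150),('tin',358,182,16,.058),('yel',341,218,12,.191)]:
    W=P[v-r:v+r,u-r:u+r].reshape(-1,3);W=W[(abs(W[:,2]-h)<.010)];print(n,len(W),W.mean(0).round(3) if len(W) else '')"
```

```text
time: 12.68
position: [0.5725, -0.1565, 0.1163]
tool_rot: [-3.13, -0.019, -0.011]
ft_force: [-0.0, -0.5, 0.4]
grip_width: 0.005
time: 13.3
position: [0.573, -0.1567, 0.1173]
tool_rot: [-3.13, -0.019, -0.014]
ft_force: [0.4, -0.1, -0.1]
grip_width: 0.002
milk 294 [0.454 0.067 0.191]
black 1008 [0.593 0.036 0.147]
tin 353 [ 0.443 -0.388  0.054]
yel 208 [ 0.438 -0.088  0.189]
```

View pics/z4.png

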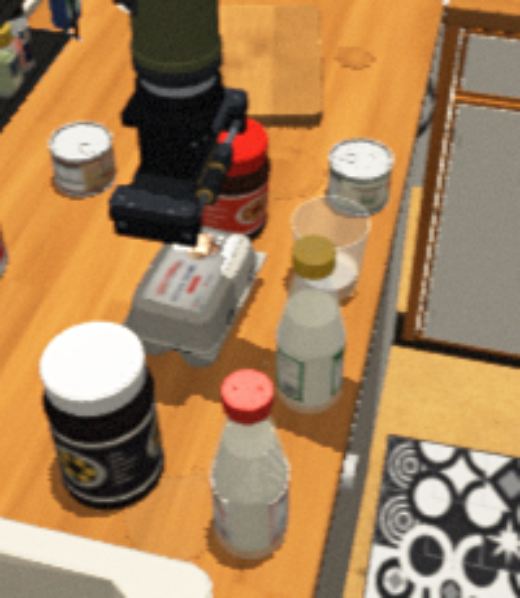

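```bash
python3 -m inch '[[-1,-2,0,8,0],[-1,0,0,0,0],[-1,0,0,0,0],[-1,0,0,0,0],[-1,0,0,0,0]]'; python3 -c "
from h import *
d=cap('side','s5');a=d['color'][...,::-1].copy();s=ctrl.get_state();print(s['position'])
for X,c in ((s['position'],(0,255,0)),([.570,-.157,.072],(255,255,0))):
    p=d['K']@(d['R']@np.array(X)+d['t']);p=p/p[2];cv2.circle(a,(int(p[0]),int(p[1])),1,c,-1)
cv2.imwrite('pics/z5.png',cv2.resize(a[170:270,250:360],None,fx=5,fy=5))"
```

```text
time: 14.02
position: [0.5707, -0.1566, 0.1084]
tool_rot: [-3.13, -0.019, -0.013]
ft_force: [-0.9, 0.6, -0.0]
grip_width: 0.001
[ 0.57072234 -0.15661545  0.1084161 ]
```

View pics/z5.png

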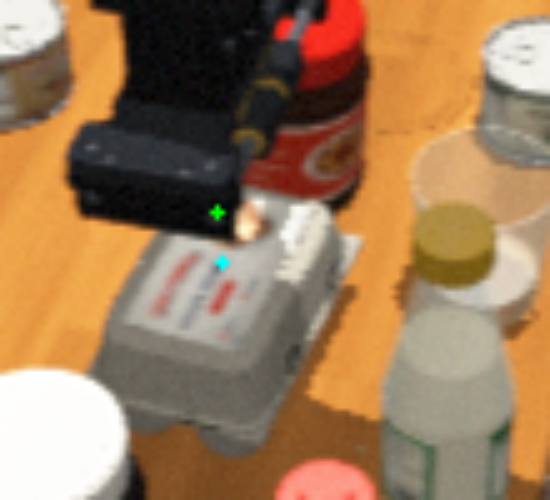

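The TCP (crop 217,213) is directly over the middle of the lid (222,262), 36 mm above it. I'll hold for two seconds more and hand in.

```bash
python3 -m inch '[[-1,0,0,0,0],[-1,0,0,0,0],[-1,0,0,0,0],[-1,0,0,0,0],[-1,0,0,0,0]]';python3 -m inch '[[-1,0,0,0,0],[-1,0,0,0,0],[-1,0,0,0,0],[-1,0,0,0,0],[-1,0,0,0,0]]';python3 -m inch '[[-1,0,0,0,0],[-1,0,0,0,0],[-1,0,0,0,0],[-1,0,0,0,0],[-1,0,0,0,0]]'; python3 -c "
from bench import ctrl
print(ctrl.close_job())"
```

```text
time: 14.7
position: [0.5709, -0.1566, 0.1087]
tool_rot: [-3.13, -0.019, -0.014]
ft_force: [0.1, 0.6, 0.1]
grip_width: 0.008
time: 15.32
position: [0.5709, -0.1566, 0.1086]
tool_rot: [-3.13, -0.019, -0.014]
ft_force: [-0.1, -1.0, 0.1]
grip_width: 0.003
time: 15.95
position: [0.5709, -0.1566, 0.1086]
tool_rot: [-3.13, -0.019, -0.014]
ft_force: [0.4, -0.2, -0.2]
grip_width: 0.004
the job is handed in; nothing more can be done
None
```

I pointed with shut fingers at the cocoa jar, then the milk cap, then the egg box, and handed the job in at about 16 s while still over the egg box. The fingertips were about 36–40 mm above each top and within a few millimetres of its measured centre. I held about 2.6 s over the jar, 2.4 s over the milk cap and 3 s over the egg box. Between stops I travelled at about 0.36 m, well above everything else.

**Checks:** every wrist force reading stayed within sensor noise (about 1 N). A side picture taken over the egg box showed the milk bottle, black jar, tin and yellow-capped bottle exactly where they began. I did not re-measure the glass, the cocoa jar or the egg box, but all three looked undisturbed in the pictures.

**Not seen directly:** over the milk bottle and egg box the gripper hid the fingertips from the side camera. Those two positions rest on the measured tool pose, which the picture had confirmed over the cocoa jar.

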